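# Load the fittings shuttle and index it to its ball-detent notch

## Robot

A 6-joint arm with a two-finger parallel gripper is mounted at the origin on the work surface. World frame = base frame: x ahead of the robot, y to its left, z up, the work surface at z = 0. Lengths are in m, angles in rad, forces in N, time in s.
With the tool pointing down it reaches from about 0.325 to 0.85 m from the base axis. Payload 15.5 kg.
Tool frame: the origin (TCP) lies at the very end of the fingers, on their centre line; the grasp point (between the pads) lies 19 mm behind it (bot.hold_point_z is the distance from the TCP to the grasp point, in m); z points along the fingers, y is the direction in which the jaws open and shut (so a half turn about z gives the same grasp; the last joint's range is limited). The gripper opens to 91 mm and grips with 3 to 60 N. Pads are 32 mm wide; open, the fingers measure 118 mm over their backs; the gripper's body (76 mm by 178 mm) begins 60 mm behind the grasp point.
Start: joints at [-1.24, 0.494, 1.345, -0, 1.302, -0.096], TCP at [0.258, -0.569, 0.214] pointing down, gripper open.
Joint ranges: [-2.91, 2.91], [-0.82, 2.16], [0.22, 2.67], [-1.22, 4.37], [0.12, 2.79], [-3.08, 3.08]. Speed limits (rad/s): [1.89, 1.89, 2.57, 3.01, 3.01, 3.01].

## Interface

Orientations are given as [roll, pitch, yaw] about the fixed x, y, z axes, in that order (R = Rz(yaw) Ry(pitch) Rx(roll)).
In Python, from bench import bot, capture, calibration, sign_off gives the robot as it stands. The module is installed in compiled form; this text tells all that it offers. Calls block until the motion is done:
- bot.move_pose(position, orientation): joint-space move of the TCP to a pose.
- bot.move_l(position, attitude=None, velocity=0.15, threshold=None): straight line of the TCP; attitude=None keeps the orientation; velocity is the mean speed in m/s. With threshold (N) it stops when the force on the tool has changed by that much, and returns True; else False.
- bot.move_j(angles): joint-space move.
- bot.command_gripper(opening): opening from 0.0 (shut) to 1.0 (fully open); the grip force is fixed at half the most; returns when the fingers have stopped.
- bot.wait(seconds).
- bot.inverse_kinematics(position, orientation): joint angles nearest the present ones, or None.
- capture(name): name is "side" or "top" or "wrist"; returns the picture (384x512x3 uint8, red, green, blue); there is no depth.
- calibration(name): a dict with "mtx" (3x3 intrinsics, pixels), "rvec" (rotation vector, rad) and "tvec" (3), from world to camera coordinates, as OpenCV has them. Camera axes: x right, y down, z forward; pixel columns grow to the right and rows downward; lengths in m; the calibration is good to about 2 mm. The wrist camera is an equidistant fisheye: a pixel r from the principal point sees the ray r / f radians off the axis. A picture is of the moment at which its call begins: read the wrist's pose just before it. calibration takes no time and is no camera call; for the wrist camera it gives the pose at the moment of the call.
A pose or a line that the arm cannot do raises bot.MotionError and nothing moves.
- sign_off(): hands the job in, once; it reports no verdict.
Readings, each from a call of its own:
- bot.current_time(): time.
- bot.current_qpos(): joint angles.
- bot.current_joint_velocities(): joint speeds.
- bot.current_tau(): joint torques, N m.
- bot.current_tcp_pos(): TCP position.
- bot.current_tool_rot(): TCP orientation.
- bot.current_wrist_force(): force on the tool from outside, world axes, zero at the start.
- bot.current_wrist_torque(): the same for the moment, N m.
- bot.current_opening(): opening from 0.0 (shut) to 1.0 (fully open).
Only numpy, scipy, OpenCV 4.12 (cv2) and the standard library are available. Lean on these libraries where they do the work, as an engineer would, in place of code of your own. Each camera call takes 0.05 s, during which the arm holds its last target. There are 200 camera calls.

## Task

First sort the three loose fittings into the two bins of the shuttle: both brass hose couplings into the blue bin, the red valve handle into the white bin. Then grip the shuttle's upright black handle and slide the shuttle to the robot's left along its rail until its spring ball clicks into the notch between the yellow marks, without running on past the notch, and finish there still holding the handle with the ball seated in the notch. Leave the tape measure, the wrench and the jar where they are.

Things in the scene. Friction and masses are not known exactly. Their poses are not given: they have to be found in the camera images.
- rail: Aluminium plate 170 x 560 x 12 mm, fixed to the table, with a steel guide. Origin: underside, below the guide, mid length; y is the sliding direction (roughly the robot's left), x points away from the robot; the plate spans x -60 to +110 mm. End stops 45 mm high at y -274 and +274 mm. Turned by up to about 0.12 rad.
- shuttle (a joint): Shuttle's position on the rail in m: 0 at the right-hand stop, growing to the robot's left, 0.24 at the left stop. Aluminium plate 118 x 270 mm, 46 to 52 mm above the table, with (from right to left) the blue bin, the white bin and the black handle. Sliding it takes about 2 N.
- plunger (a point): Lowest point of the shuttle's spring ball while it rides on the index bar, 30 mm above the table. The ball (16 mm diameter) is under the dark plunger with a red cap on the shuttle's far side, at mid length. Moves with the shuttle; axes as the rail's. The ball is seated when this point and notch agree along the rail's y.
- notch (a point): Middle of the notch: a gap 12 mm wide between two yellow marks in the steel index bar along the rail's far side; level with the bar's top. Axes as the rail's. 50 to 190 mm left of the plunger at the start. From 6 mm before the middle the ball drops in and pulls the shuttle on (up to about 5 N); past the middle it holds it back by about 6 N; 6 mm past it is out again.
- handle: Upright black handle block standing on the shuttle's left end, 22 mm thick along the rail (y), 36 mm across (x), 75 mm tall; its top is 127 mm above the table. Origin: centre of its underside, 52 mm above the table. Axes as the rail's. Grip it near its top from above, across the 22 mm; the bin rims (84 mm above the table) then stay below the fingertips.
- blue_bin_in (a point): Centre of the blue bin's inner floor, 55 mm above the table. Inside 106 mm (x, across the rail) x 82 mm (y, along the rail), walls 3 mm thick, rim 29 mm above this floor. Axes as the rail's. Fixed on the shuttle.
- white_bin_in (a point): Centre of the white bin's inner floor; same size and height as the blue bin, next to it on the left.
- coupling_a: Brass hose coupling standing upright: round body 28 mm diameter and 28 mm tall, with a 17 mm diameter hose tail on top, 46 mm tall in all, 0.11 kg. Origin: centre of its underside.
- coupling_b: Second brass hose coupling, the same as coupling_a.
- valve_handle: Red valve handle lying flat: lever 66 x 16 x 12 mm along its x axis (from x -40 to +26 mm) with a round hub 24 mm diameter, 18 mm tall at x +28 mm; 80 mm long in all, 0.06 kg, balance point about x +7 mm. Origin: on the underside, middle of the whole length.
- tape_measure: Bystander: yellow and black tape measure, 70 x 60 x 36 mm, origin centre of its underside. Leave it alone.
- wrench: Bystander: steel wrench lying flat along its x axis, about 170 mm long, origin at its underside. Leave it alone.
- jar: Bystander: small jar 52 mm diameter, 60 mm tall, to the right of the rail, origin centre of its underside. Leave it alone.

How it is judged:
On the way:
1. all three fittings lie let go in their bins, the shuttle still well short of the notch (x of coupling_a in the frame of blue_bin_in between -0.053 and 0.053 m and y of coupling_a in the frame of blue_bin_in between -0.041 and 0.041 m and z of coupling_a in the frame of blue_bin_in between -0.005 and 0.032 m and x of coupling_b in the frame of blue_bin_in between -0.053 and 0.053 m and y of coupling_b in the frame of blue_bin_in between -0.041 and 0.041 m and z of coupling_b in the frame of blue_bin_in between -0.005 and 0.032 m and x of valve_handle in the frame of white_bin_in between -0.053 and 0.053 m and y of valve_handle in the frame of white_bin_in between -0.041 and 0.041 m and z of valve_handle in the frame of white_bin_in between -0.005 and 0.032 m and contact force between the fingers and coupling_a below 0.1 N and contact force between the fingers and coupling_b below 0.1 N and contact force between the fingers and valve_handle below 0.1 N and y of plunger in the frame of notch below -0.03 m), for 0.2 s.
At the end, for the whole second after the job is handed in: Both couplings are in the blue bin and the valve handle in the white bin, let go; the shuttle is at rest with its ball in the notch (within 2.5 mm of the notch's middle along the rail) and the fingers still grip the handle with more than 3 N (x of coupling_a in the frame of blue_bin_in between -0.053 and 0.053 m and y of coupling_a in the frame of blue_bin_in between -0.041 and 0.041 m and z of coupling_a in the frame of blue_bin_in between -0.005 and 0.032 m and x of coupling_b in the frame of blue_bin_in between -0.053 and 0.053 m and y of coupling_b in the frame of blue_bin_in between -0.041 and 0.041 m and z of coupling_b in the frame of blue_bin_in between -0.005 and 0.032 m and x of valve_handle in the frame of white_bin_in between -0.053 and 0.053 m and y of valve_handle in the frame of white_bin_in between -0.041 and 0.041 m and z of valve_handle in the frame of white_bin_in between -0.005 and 0.032 m and contact force between the fingers and coupling_a below 0.1 N and contact force between the fingers and coupling_b below 0.1 N and contact force between the fingers and valve_handle below 0.1 N and y of plunger in the frame of notch between -0.0025 and 0.0025 m and velocity of joint shuttle between -0.01 and 0.01 m/s and contact force between the fingers and handle above 3 N); the arm keeps its last pose, push and grip.
It fails at once if the shuttle is run more than 15 mm past the notch (y of plunger in the frame of notch above 0.015 m).
It fails at once if the tape measure is moved by more than 20 mm (distance of tape_measure from where it was at the start of the episode above 0.02 m).
It fails at once if the wrench is moved by more than 20 mm (distance of wrench from where it was at the start of the episode above 0.02 m).
It fails at once if the jar is moved by more than 20 mm (distance of jar from where it was at the start of the episode above 0.02 m).
It also fails if it takes over 72 s, if anything falls off the work surface, if the arm or the gripper's body presses on something with over 40 N, if the wrist force passes 120 N, or if a joint passes its speed limit or range.

## Working session

There is one attempt and no reset: what is moved stays moved. The work goes in short steps, each a Python script; the robot and the scene stay as the last script left them, time stands still between calls to the robot, and variables do not carry over. Pictures are saved under pics/ and viewed, about 8 in all and at most 12, crops included, and the job is handed in when it is done.

```bash
mkdir -p pics; python3 - <<'E'
from bench import bot,capture,calibration
import cv2
for n in("top","side"):
    im=capture(n); cv2.imwrite(f"pics/{n}0.png",im[:,:,::-1])
    c=calibration(n); print(n,c)
print(bot.current_time(),bot.current_tool_rot())
E
```

```text
top {'mtx': array([[399.4881063 ,   0.        , 255.01044614],
       [  0.        , 399.4881063 , 192.0375194 ],
       [  0.        ,   0.        ,   1.        ]]), 'rvec': array([ 2.15866456, -2.12782535,  0.19906855]), 'tvec': array([-0.0376996 ,  0.56111912,  1.04791258])}
side {'mtx': array([[353.59692673,   0.        , 262.68848426],
       [  0.        , 353.59692673, 189.95016982],
       [  0.        ,   0.        ,   1.        ]]), 'rvec': array([ 2.3044156 , -0.14420985,  0.07372866]), 'tvec': array([-0.5437418 ,  0.07737747,  1.01649905])}
0.1 [-3.14049636e+00 -9.83882548e-05  4.25837222e-01]
```

View pics/top0.png

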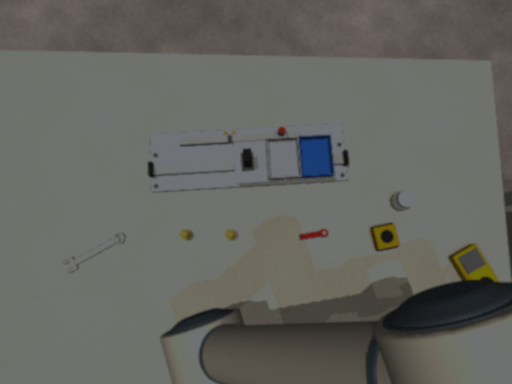

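View pics/side0.png

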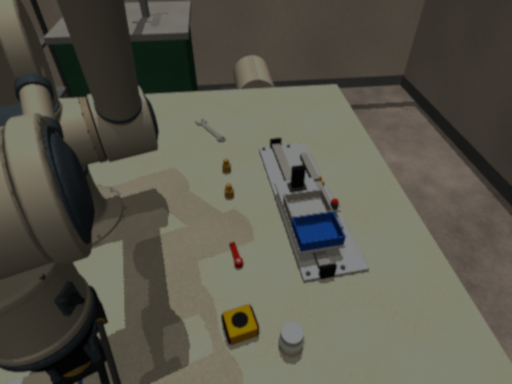

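```bash
cat > h.py <<'E'
from bench import bot,capture,calibration,sign_off
import numpy as np, cv2
def rays(n,px,c=None):
    c=c or calibration(n); R=cv2.Rodrigues(np.array(c["rvec"]))[0]; K=c["mtx"]
    px=np.atleast_2d(np.asarray(px,float))
    u=(px-[K[0,2],K[1,2]])/[K[0,0],K[1,1]]
    if n=="wrist":
        t=np.linalg.norm(u,axis=1,keepdims=True); d=np.c_[u/np.maximum(t,1e-9)*np.sin(t),np.cos(t)]
    else: d=np.c_[u,np.ones(len(u))]
    return -R.T@np.asarray(c["tvec"]).ravel(), d@R
def plane(n,px,z,c=None):
    o,d=rays(n,px,c); return o+d*((z-o[2])/d[:,2:])
def blobs(im,lo,hi,amin=8):
    hsv=cv2.cvtColor(im,cv2.COLOR_RGB2HSV)
    m=cv2.inRange(hsv,np.array(lo),np.array(hi))
    k,l,s,ce=cv2.connectedComponentsWithStats(m)
    return [(s[i,4],tuple(s[i,:4]),ce[i],l==i) for i in range(1,k) if s[i,4]>=amin]
def down(yaw): return [np.pi,0,yaw]
E
python3 - <<'E'
from h import *
im=cv2.imread("pics/top0.png")[:,:,::-1].copy()
print("cam",rays("top",[[0,0]])[0])
for nm,lo,hi in(("brass/yel",(15,120,60),(35,255,255)),("red",(0,150,60),(6,255,255)),("red2",(174,150,60),(180,255,255)),("blue",(100,150,50),(125,255,255)),("black",(0,0,0),(180,255,45))):
    for a,b,c,_ in blobs(im,lo,hi):
        if c[1]<270: print(nm,a,[int(v) for v in b],c.round(1),plane("top",c,.02)[0].round(3))
cv2.imwrite("pics/topc.png",cv2.resize(im[110:250,140:420,::-1],None,fx=2.8,fy=2.8,interpolation=cv2.INTER_CUBIC))
E
```

```text
cam [ 0.38027426 -0.01012404  1.12680331]
brass/yel 408 [373, 224, 26, 26] [385.1 236.5] [ 0.447 -0.393  0.02 ]
brass/yel 72 [181, 230, 10, 9] [185.5 234.2] [0.446 0.16  0.02 ]
brass/yel 68 [226, 230, 10, 9] [230.3 234.2] [0.447 0.037 0.02 ]
brass/yel 593 [452, 244, 47, 38] [473.8 266. ] [ 0.369 -0.635  0.02 ]
red 27 [279, 128, 6, 6] [281.4 130.3] [ 0.748 -0.104  0.02 ]
red 97 [300, 230, 27, 9] [311.7 234.7] [ 0.449 -0.189  0.02 ]
blue 1186 [300, 136, 33, 41] [316.  156.4] [ 0.672 -0.203  0.02 ]
black 168 [242, 149, 11, 20] [247.2 159.1] [ 0.661 -0.007  0.02 ]
black 55 [343, 151, 5, 14] [345.2 157.8] [ 0.67  -0.287  0.02 ]
black 56 [149, 162, 5, 15] [150.7 169.4] [0.626 0.265 0.02 ]
black 15 [508, 214, 4, 5] [509.9 216.1] [ 0.509 -0.749  0.02 ]
black 50 [508, 227, 4, 25] [510.3 236.8] [ 0.451 -0.745  0.02 ]
black 99 [382, 231, 11, 11] [386.7 236. ] [ 0.448 -0.397  0.02 ]
```

View pics/topc.png

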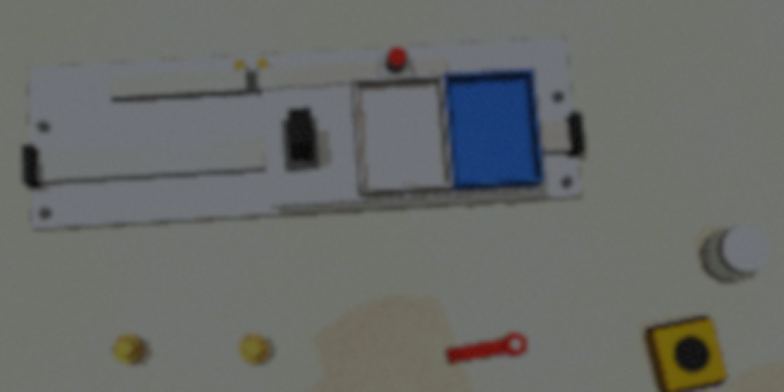

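```bash
python3 - <<'E'
from h import *
im=cv2.imread("pics/top0.png")[:,:,::-1].copy()
P=lambda p,z: plane("top",p,z)[:,:2].round(4).tolist()
b=[x for x in blobs(im,(100,150,50),(125,255,255)) if x[0]>500][0]
r=cv2.minAreaRect(cv2.findContours(b[3].astype(np.uint8),0,1)[0][0]); bp=cv2.boxPoints(r)
q=plane("top",bp,.084)[:,:2]; print("blue",q.round(3).tolist(),q.mean(0).round(4),np.linalg.norm(np.diff(q,axis=0),axis=1).round(4))
f=lambda *p:(np.array(p)/2.8+[140,110]-.32)
print("bluehand",P(f((446,74),(533,70),(541,187),(452,190)),.084))
print("whitehand",P(f((355,83),(441,79),(450,188),(360,192)),.084))
print("handle top",P(f((300,128)),.127), P(f((289,110),(311,109)),.127))
print("stops",P([[345.2,157.8],[150.7,169.4]],.045))
m=[x for x in blobs(im,(0,110,40),(8,255,255)) if 60<x[0]<300 and x[2][1]>220][0]
ys,xs=np.where(m[3]); w=plane("top",np.c_[xs,ys],.013)[:,:2]; c=w.mean(0)
d=np.linalg.svd(w-c,full_matrices=False)[2][0]; d*=-np.sign(d[1]); t=(w-c)@d
print("valve centroid",c.round(4),"dir to hub",d.round(3),np.arctan2(d[1],d[0]),t.min(),t.max(),"mid",c+d*(t.min()+t.max())/2)
y=blobs(im,(15,80,40),(38,255,255),2)
for x in y:
    if x[0]<200: print("yel",x[0],x[2].round(1),P(x[2],.03),P(x[2],.023))
print("notchhand",P(f((239,64),(262,62),(251,78)),.03),"cap",P([[281.4,130.3]],.09))
s=cv2.imread("pics/side0.png")[:,:,::-1].copy()
for x in blobs(s,(0,150,60),(8,255,255)):
    o,dd=rays("side",x[2]); o2,d2=rays("top",[[281.4,130.3]])
    if 325<x[2][0]<345:
        A=np.c_[dd[0],-d2[0]]; k=np.linalg.lstsq(A,o2-o,rcond=None)[0]; print("cap 3d",o+dd[0]*k[0],o2+d2[0]*k[1])
for p in ([.446,.16],[.447,.037]): 
    print([None if (k:=bot.inverse_kinematics([*p,z],down(.08+a))) is None else k.round(2) for z in(.15,) for a in(0,np.pi)])
E
```

```text
blue [[0.708, -0.147], [0.715, -0.232], [0.606, -0.236], [0.599, -0.153]] [ 0.657  -0.1923] [0.0848 0.1098 0.0834]
bluehand [[0.7114, -0.1464], [0.7171, -0.2313], [0.601, -0.2368], [0.5966, -0.1515]]
whitehand [[0.7007, -0.0581], [0.7063, -0.1416], [0.5986, -0.1496], [0.5932, -0.0638]]
handle top [[0.6436, -0.0059]] [[0.6605, 0.0046], [0.6618, -0.0157]]
stops [[0.6632, -0.2809], [0.6206, 0.2588]]
valve centroid [ 0.4505 -0.1941] dir to hub [ 0.193 -0.981] -1.3763490990082208 -0.03845417865635688 0.03976264213411275 mid [ 0.45063089 -0.19470311]
yel 7 [233.3 132. ] [[0.7371, 0.0343]] [[0.7394, 0.0345]]
yel 6 [225.  132.5] [[0.7352, 0.0578]] [[0.7375, 0.0583]]
yel 88 [230.4 234.3] [[0.4464, 0.0358]] [[0.4468, 0.0361]]
yel 88 [185.6 234.4] [[0.4443, 0.1578]] [[0.4448, 0.1588]]
notchhand [[0.7351, 0.0577], [0.7377, 0.0344], [0.7205, 0.0452]] cap [[0.7249, -0.0981]]
cap 3d [ 0.73322746 -0.09979145  0.07393205] [ 0.73056093 -0.09954759  0.07302497]
[array([ 0.22,  0.37,  1.79, -0.  ,  0.99,  1.71]), array([ 0.22,  0.37,  1.79,  0.  ,  0.99, -1.43])]
[array([-0.05,  0.34,  1.84, -0.  ,  0.96,  1.44]), array([-0.05,  0.34,  1.84,  0.  ,  0.96, -1.7 ])]
```

```bash
cat >> h.py <<'E'
RY=0.079; RX=np.array([np.cos(RY),np.sin(RY)]); RL=np.array([-np.sin(RY),np.cos(RY)])
BLUE=np.array([.657,-.1918]); WHITE=np.array([.6497,-.1035])
def pick(p,yaw,z,want):
    bot.move_pose([*p,.12],down(yaw))
    bot.command_gripper(1.0)
    hit=bot.move_l([*p,z],velocity=.15,threshold=15)
    bot.command_gripper(0); o=bot.current_opening()
    print("pick",hit,"tcp",np.round(bot.current_tcp_pos(),3),"open mm",round(o*91,1),"t",bot.current_time())
    assert abs(o*91-want)<5
    bot.move_l([*p,.2],velocity=.3)
def place(p,yaw,z,op):
    bot.move_pose([*p,.2],down(yaw))
    print("held mm",bot.current_opening()*91)
    hit=bot.move_l([*p,z],velocity=.2,threshold=8)
    bot.command_gripper(op); print("place",hit,np.round(bot.current_tcp_pos(),3))
    bot.move_l([*p,.2],velocity=.3); print("t",bot.current_time())
E
python3 - <<'E'
from h import *
pick([.4446,.158],RY,.004,28)
place(BLUE+.026*RX,RY,.062,.42)
cv2.imwrite("pics/w1.png",capture("wrist")[:,:,::-1])
E
```

```text
pick False tcp [0.445 0.158 0.004] open mm 27.8 t 4.9083
held mm 27.191172973587225
place True [ 0.68  -0.188  0.057]
t 9.0167
```

View pics/w1.png

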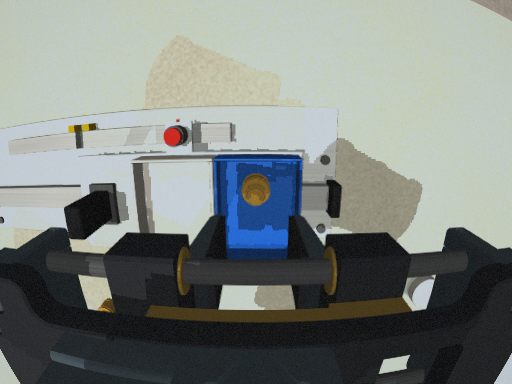

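The wrist picture shows coupling a upright in the blue bin, at pixel (257,190) near its far end. The red cap is at (175,135) and the yellow marks are at (81,128). I'll do coupling b and the valve next.

```bash
python3 - <<'E'
from h import *
pick([.4466,.036],RY,.004,28)
place(BLUE-.026*RX,RY,.063,.42)
v=np.array([.4506,-.1945]); h=np.array([np.cos(-1.376),np.sin(-1.376)])
pick(v-.003*h,-1.376+np.pi,.003,16)
place(WHITE,RY,.061,.4)
cv2.imwrite("pics/w2.png",capture("wrist")[:,:,::-1])
E
```

```text
pick False tcp [0.447 0.036 0.004] open mm 27.3 t 13.175
held mm 27.03901765463511
place False [ 0.631 -0.194  0.063]
t 16.9417
pick False tcp [ 0.45  -0.192  0.003] open mm 15.6 t 21.5917
held mm 15.405024156294234
place True [ 0.647 -0.103  0.056]
t 26.0583
```

View pics/w2.png

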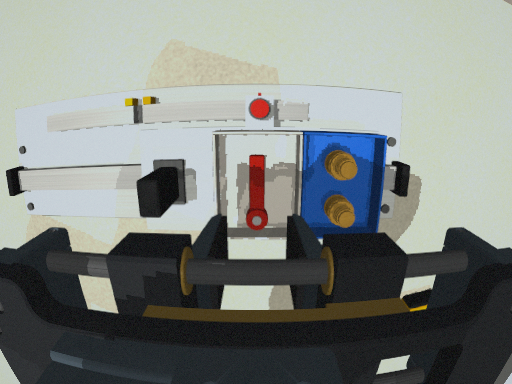

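All three fittings are in place: valve handle at (257,195) in the white bin, couplings at (341,165) and (341,210) in the blue bin. Next I grip the handle and slide to about 25 mm short of the notch.

```bash
python3 - <<'E'
from h import *
H=np.array([.642,-.006])
bot.move_pose([*H,.2],down(RY)); bot.command_gripper(1.0)
print(bot.move_l([*H,.1],velocity=.15,threshold=15)); f0=np.array(bot.current_wrist_force())
bot.command_gripper(0); print("open",bot.current_opening()*91,np.array(bot.current_wrist_force())-f0,bot.current_tcp_pos())
print(bot.move_l([*(H+.115*RL),.1],velocity=.06,threshold=25))
print("tcp",bot.current_tcp_pos(),"dF",np.array(bot.current_wrist_force())-f0,f0,"t",bot.current_time())
cw=calibration("wrist"); w=capture("wrist"); t=capture("top")
np.savez("m.npz",f0=f0,**cw)
cv2.imwrite("pics/w3.png",w[:,:,::-1]); cv2.imwrite("pics/t3.png",t[:,:,::-1])
for nm,im in(("wrist",w),("top",t)):
    for lab,lo,hi in(("red",(0,150,60),(8,255,255)),("yel",(18,130,60),(35,255,255))):
        for x in blobs(im,lo,hi,4):
            if x[0]<1500: print(nm,lab,x[0],x[2].round(1),plane(nm,x[2],.075 if lab=="red" else .03,cw if nm=="wrist" else None)[0].round(4))
cv2.imwrite("pics/w3c.png",cv2.resize(w[60:240,130:430,::-1],None,fx=2.6,fy=2.6,interpolation=cv2.INTER_CUBIC))
E
```

```text
False
open 21.991419412425383 [-0.49921373 -0.03778451  0.9314341 ] [ 0.64201087 -0.00602653  0.09999112]
False
tcp [0.63311213 0.10839129 0.09996071] dF [ 2.42261164 -4.35357274 -1.80786684] [ 0.11417254  0.39151344 -0.6527275 ] t 31.4667
wrist red 12 [387.   91.5] [0.7368 0.0255 0.075 ]
wrist red 498 [399.3 111.6] [0.7242 0.0143 0.075 ]
wrist red 1298 [381.9 211. ] [0.6505 0.0164 0.075 ]
wrist yel 161 [326.6  90. ] [0.7363 0.0591 0.03  ]
wrist yel 172 [353.2  92. ] [0.7379 0.0361 0.03  ]
wrist yel 1356 [477.6 190.4] [ 0.6668 -0.1187  0.03  ]
wrist yel 83 [469.  229.8] [ 0.6234 -0.1202  0.03  ]
wrist yel 233 [208.6 271.6] [0.5662 0.1478 0.03  ]
wrist yel 229 [304.7 271.2] [0.5737 0.0583 0.03  ]
top red 24 [239.9 132.7] [0.721  0.0144 0.075 ]
top red 81 [240.3 161.2] [0.6407 0.0117 0.075 ]
top red 12 [241.9 175.9] [0.6003 0.0066 0.075 ]
top yel 70 [272.  150.6] [ 0.6844 -0.0766  0.03  ]
top yel 64 [274.  168.1] [ 0.6336 -0.0824  0.03  ]
top yel 425 [384.5 236.5] [ 0.4463 -0.3879  0.03  ]
top yel 1074 [478.4 277.5] [ 0.3386 -0.6403  0.03  ]
```

View pics/w3c.png

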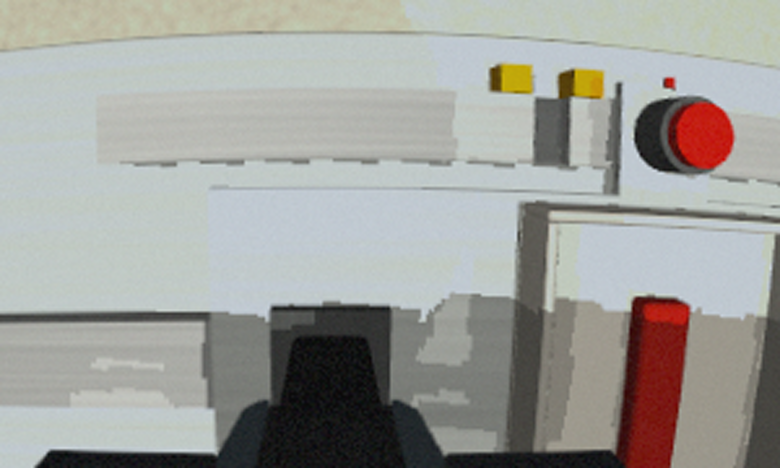

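```bash
python3 - <<'E'
from h import *
m=np.load("m.npz"); cw={k:m[k] for k in("mtx","rvec","tvec")}
f=lambda *p: np.array(p)/2.6+[130,60]-.31
L=lambda q: (q[:,:2]@RL).round(4)
g=plane("wrist",f((534,98),(534,164),(568,98),(566,164)),.03,cw); print("gap",g.round(4).tolist(),L(g))
o,d=rays("wrist",[[399.3,111.6]],cw); o2,d2=rays("top",[[239.9,132.7]])
k=np.linalg.lstsq(np.c_[d[0],-d2[0]],o2-o,rcond=None)[0]; a,b=o+d[0]*k[0],o2+d2[0]*k[1]; print("cap",a,b,L(np.array([a,b])))
for z in(.052,.058): q=plane("wrist",[[387,91.5]],z,cw); print("pointer",z,q,L(q))
for z in(.07,.075,.08,.085): q=plane("wrist",[[399.3,111.6]],z,cw); print(z,q.round(4),L(q))
q=plane("wrist",[[326.6,90],[353.2,92]],.033,cw); print("marks",q,L(q),L(q).mean())
E
```

```text
gap [[0.731, 0.0514, 0.03], [0.71, 0.0494, 0.03], [0.7327, 0.0402, 0.03], [0.7113, 0.0387, 0.03]] [-0.0064 -0.0068 -0.0178 -0.0175]
cap [0.72436178 0.0132274  0.07298274] [0.72177854 0.01438796 0.07217323] [-0.044  -0.0426]
pointer 0.052 [[0.74019593 0.01514953 0.052     ]] [-0.0433]
pointer 0.058 [[0.73929947 0.0178494  0.058     ]] [-0.0406]
0.07 [[0.7246 0.0117 0.07  ]] [-0.0455]
0.075 [[0.7242 0.0143 0.075 ]] [-0.0429]
0.08 [[0.7238 0.0168 0.08  ]] [-0.0404]
0.085 [[0.7233 0.0193 0.085 ]] [-0.0378]
marks [[0.73586066 0.05978024 0.033     ]
 [0.73747588 0.03712903 0.033     ]] [ 0.0015 -0.0212] -0.00985
```

```bash
python3 - <<'E'
from h import *
f0=np.load("m.npz")["f0"]
p0=np.array(bot.current_tcp_pos()); s=0
def go(s,v=.02):
    bot.move_l([*(p0[:2]+s*RL),.1],velocity=v); bot.wait(.12)
    F=np.mean([np.array(bot.current_wrist_force())-f0 for _ in range(1)],axis=0)
    a=np.array(bot.current_tcp_pos())-p0
    print(f"{s*1e3:.0f} act {a[:2]@RL*1e3:.2f} Fl {F[:2]@RL:.2f} Fx {F[:2]@RX:.2f} Fz {F[2]:.2f}"); return F[:2]@RL
go(.020,.05); pulled=False
for i in range(21,37):
    F=go(i/1e3)
    if F>1: pulled=True
    if pulled and F<-1: break
print(bot.current_time(),bot.current_opening()*91)
w=capture("wrist"); np.savez("m2.npz",**calibration("wrist")); cv2.imwrite("pics/w4.png",w[:,:,::-1])
E
```

```text
20 act 20.61 Fl 4.73 Fx 1.74 Fz -0.94
21 act 20.91 Fl -0.43 Fx 1.90 Fz -2.59
22 act 21.82 Fl -4.77 Fx 2.17 Fz -1.66
23 act 23.03 Fl -3.63 Fx 2.77 Fz -2.33
24 act 24.22 Fl 0.17 Fx 2.54 Fz -3.65
25 act 25.17 Fl -0.31 Fx 2.94 Fz -3.37
26 act 26.18 Fl 1.38 Fx 3.06 Fz -3.56
27 act 27.21 Fl 2.20 Fx 3.06 Fz -5.13
28 act 28.18 Fl 2.52 Fx 4.27 Fz -4.31
29 act 29.24 Fl 3.65 Fx 3.99 Fz -5.06
30 act 30.02 Fl 1.08 Fx 4.92 Fz -5.24
31 act 30.40 Fl -3.94 Fx 4.77 Fz -5.44
36.2583 22.116931233652213
```

```bash
python3 - <<'E'
from h import *
f0=np.load("m.npz")["f0"]; p=np.array(bot.current_tcp_pos())
bot.move_l([*(p[:2]-.0002*RL),.1],velocity=.02); bot.wait(.8)
F=np.array(bot.current_wrist_force())-f0
print("moved",(np.array(bot.current_tcp_pos())-p)[:2]@RL*1e3,"F",F.round(2),F[:2]@RL,"open",bot.current_opening()*91,bot.current_time())
cw=calibration("wrist"); w=capture("wrist")
L=lambda q: (q[:,:2]@RL).round(4)
for lab,lo,hi in(("red",(0,150,60),(8,255,255)),("yel",(18,130,60),(35,255,255))):
    for x in blobs(w,lo,hi,4):
        if x[0]<700:
            z={"red":.0735,"yel":.03}[lab] if x[0]>30 else .052
            q=plane("wrist",x[2],z,cw); print(lab,x[0],x[2].round(1),q.round(4),L(q))
cv2.imwrite("pics/w5c.png",cv2.resize(w[60:240,130:430,::-1],None,fx=2.6,fy=2.6,interpolation=cv2.INTER_CUBIC))
E
```

```text
moved -0.2434245199925472 F [ 4.68 -1.84 -4.32] -2.199272886476581 open 21.905338324040464 37.3583
red 11 [387.1  91.4] [[0.738  0.0452 0.052 ]] [-0.0131]
red 491 [399.5 111.5] [[0.7221 0.0435 0.0735]] [-0.0137]
yel 154 [359.7  92.1] [[0.7363 0.0605 0.03  ]] [0.0022]
yel 13 [381.9  90.7] [[0.7377 0.0497 0.052 ]] [-0.0086]
yel 11 [391.5  91.6] [[0.7384 0.0413 0.052 ]] [-0.0171]
yel 81 [469.2 229.9] [[ 0.621  -0.0904  0.03  ]] [-0.1392]
yel 233 [208.5 271.7] [[0.5637 0.178  0.03  ]] [0.133]
yel 229 [304.8 272. ] [[0.5704 0.0883 0.03  ]] [0.043]
```

View pics/w5c.png

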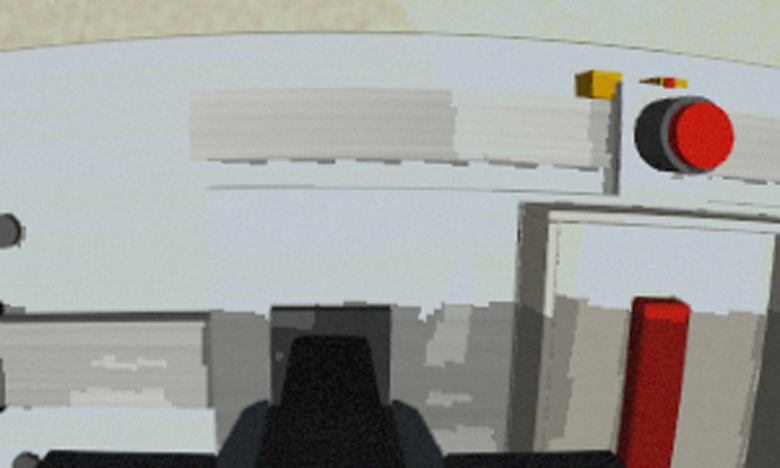

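```bash
python3 -c "
from h import *
print(bot.current_opening()*91,np.abs(bot.current_joint_velocities()).max(),bot.current_time()); sign_off()"
```

```text
21.779567827355912 0.0017090767279891704 37.4083
the job is handed in; nothing more can be done
```

I finished the job and handed it in at 37.4 s of the allowed 72 s; `sign_off` gives no verdict, so the result rests on my own checks.

- **Fittings:** Both brass couplings stand in the blue bin and the red valve handle lies along the white bin, all let go. The wrist picture confirmed this before the slide. I did not picture the blue bin again after it.
- **Bystanders:** The arm did not go near the tape measure, the wrench or the jar. I did not measure their positions again at the end.
- **Slide:** I gripped the handle and moved the shuttle left, the last 10 mm in 1 mm steps. The ball began pulling the shuttle on about 6 mm before the stop. At the end the force along the rail swung from +3.7 N to -3.9 N within about 1.2 mm, which marks the middle of the notch. I then backed off 0.2 mm.
- **Last checks:** The arm was at rest, the grip was closed on the 22 mm handle, and about -2 N remained along the rail.
- **Disagreement:** The wrist camera put the ball about 1 to 2 mm short of the notch's middle, while the force change put it within about 0.3 mm. The camera is only good to about 2 mm, so I went with the force. Both readings are inside the 2.5 mm limit.

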